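Right the fallen glaze bottles in the lane

ROBOT

A 6-joint arm with a two-finger parallel gripper is mounted at the origin on a cart in front of the work surface, level with it; the furniture and walls round the work are solid. World frame = base frame: x ahead of the robot, y to its left, z up, the work surface at z = 0. Lengths are in m, angles in rad, forces in N, time in s.
With the tool pointing down it reaches from about 0.275 to 0.875 m from the base axis. Payload 12.5 kg.
Tool frame: the origin (TCP) lies at the very end of the fingers, on their centre line; the grasp point (between the pads) lies 19 mm behind it (env.grasp_offset is the distance from the TCP to the grasp point, in m); z points along the fingers, y is the line along which they close (so a half turn about z gives the same grasp; the last joint's range is limited). The gripper opens to 85 mm and grips with 20 to 120 N. Pads are 22 mm wide; open, the fingers measure 114 mm over their backs; the gripper's body (76 mm by 85 mm) begins 54 mm behind the grasp point. The pads swing forward as they close: fully open they stand 13 mm farther back than shut.
Start: joints at [1.17, 0.351, 1.652, -0, 1.139, -0.085], TCP at [0.171, 0.523, 0.231] pointing down, gripper open.
Joint ranges: [-2.75, 2.75], [-0.79, 2.1], [0.01, 2.65], [-1.57, 4.71], [0.07, 3.14], [-2.87, 2.87]. Speed limits (rad/s): [2.22, 2.22, 2.79, 3.14, 3.14, 3.14].

INTERFACE

Orientations are given as a unit quaternion [x, y, z, w].
In Python, from bench import telemetry, imaging, env gives the robot as it stands.
- The arm moves only by the shell command python3 -m handwheel 'ROWS'. ROWS is JSON, a list of rows, each a list of 3 entries, a list of its own where there are three numbers: the shift along the tool's x, y, z in mm, then the turn about the tool's z in degrees, then the opening, from 0 (shut) to 1 (fully open). A call has exactly 10 rows; each row is the pose to reach, as a shift and turn from the pose commanded when the call began, along the tool's axes at that moment; what a row does not reach only later rows make up. A row lasts 1/10 s, in which the tool goes at most 50 mm and 8.59 degrees, less where a joint would pass 70% of its speed; a pose out of reach is approached as far as the arm can. A call with a gripper value outside its range is refused whole. The fingers move at their own pace and stop on an object; the grip force is fixed at half the most. Time passes only in rows, so rows that repeat a pose let the fingers close, or fill a call up. It gives the time, the measured TCP pose, the force, the opening and the grip force at its end, in the units of the state.
- telemetry.observe(): the state, without advancing time (a new reading comes with each control period).
- imaging.get_image(name): name is "side" or "top"; returns (picture, depth): 384x512x3 uint8, red, green, blue; 384x512 float32, m along the optical axis (not along the pixel's ray), 0 where there is no reading.
- imaging.camera_model(name): a dict with "mtx" (3x3 intrinsics, pixels), "D" ([k1, k2, p1, p2, k3] as OpenCV has them; the pictures are not rectified), "cam_to_world" (4x4, takes a point from camera to world coordinates). Camera axes: x right, y up, looking along -z (the intrinsics and any distortion apply to the point x, -y, -z); pixel columns grow to the right and rows downward; lengths in m; the calibration is good to about 2 mm. A picture is of the moment at which its call begins. camera_model takes no time and is no camera call.
- env.sign_off(): hands the job in; it is judged then, once.
The state is a dict: "t": time; "q": joint angles; "joint_velocities": joint speeds; "effort": joint torques, N m; "tcp_pos": TCP position; "tcp_rot": TCP orientation; "ft_force": force on the tool from outside, world axes, zero at the start; "wrist_torque": the same for the moment, N m; "grip_width": finger opening in m; "gripper_force": force on a finger pad.
Only numpy, scipy, OpenCV 4.12 (cv2) and the standard library are available. Lean on these libraries where they do the work, as an engineer would, in place of code of your own. Each camera call takes 0.05 s, during which the arm holds its last target. There are 200 camera calls.

TASK

Two glaze bottles, the sage green and the rust orange one, have fallen over in the tray. Stand each of them upright, cap up, in the middle of the painted circle of its own colour, setting it down rather than dropping it. Do not shift or knock over the bottles that still stand in the row or the unfired vase, figurine and snail behind.

Things in the scene. Friction and masses are not known exactly. Their poses are not given: they have to be found in the camera images.
- tray: fixed low tray: white floor 4 mm thick, inside 115 mm (its x) by 440 mm (its y), wooden walls 6 mm thick, their tops 12 mm above the table. Origin under its centre, at table height; y along the lane, x across it, away from the robot. Five circles on its centre line, at y = -168, -84, 0, 84, 168 mm, in any colour order.
- bottle_green: closed glaze bottle, about 100 g: sage green body, dark green cap. Round body 42 mm wide up to 55 mm above the underside, then cap 34 mm wide up to 66 mm. Origin at the centre of its underside, +z along its axis towards the cap. Starts lying in the lane, cap pointing any way, over its own circle or the other fallen bottle's.
- bottle_orange: closed glaze bottle, about 100 g: rust orange body, black cap. Round body 42 mm wide up to 55 mm above the underside, then cap 34 mm wide up to 67 mm. Origin at the centre of its underside, +z along its axis towards the cap. Starts lying in the lane, cap pointing any way, over its own circle or the other fallen bottle's.
- bottle_navy: closed glaze bottle, about 100 g: dark blue body, white cap. 43 mm in diameter, 68 mm tall. Origin at the centre of its underside, +z along its axis towards the cap. It stands on its own circle and stays there.
- bottle_sky: closed glaze bottle, about 100 g: light blue body, blue cap. 43 mm in diameter, 68 mm tall. Origin at the centre of its underside, +z along its axis towards the cap. It stands on its own circle and stays there.
- bottle_purple: closed glaze bottle, about 100 g: dark purple body, white cap. 49 mm in diameter, 78 mm tall. Origin at the centre of its underside, +z along its axis towards the cap. It stands on its own circle and stays there.
- circle_green: sage green painted ring with a centre dot, 60 mm in outer diameter, flat on the tray floor (4 mm above the table): the place of the sage green bottle. Origin at its centre.
- circle_orange: rust orange painted ring with a centre dot, 60 mm in outer diameter, flat on the tray floor (4 mm above the table): the place of the rust orange bottle. Origin at its centre.
- circle_navy: dark blue painted ring with a centre dot, 60 mm in outer diameter, flat on the tray floor (4 mm above the table): the place of the dark blue bottle. Origin at its centre.
- circle_sky: light blue painted ring with a centre dot, 60 mm in outer diameter, flat on the tray floor (4 mm above the table): the place of the light blue bottle. Origin at its centre.
- circle_purple: dark purple painted ring with a centre dot, 60 mm in outer diameter, flat on the tray floor (4 mm above the table): the place of the dark purple bottle. Origin at its centre.
- vase: unfired pale vase, 66 mm in diameter, 100 mm tall, standing on the table behind the tray; origin at the centre of its underside. Leave alone.
- figure: unfired pale figurine with antlers, 68x68x101 mm, standing on the table behind the tray; origin at the centre of its underside. Leave alone.
- snail: unfired pale snail, 23x91x51 mm, on the table behind the tray; origin at the centre of its underside, long along its y. Leave alone.
- paint_caddy: fixed open grey tool tray on the left behind the work, 222x398x58 mm: an obstacle. Origin at the centre of its underside, long along its y.
- banding_wheel: fixed grey turntable on the right behind the tray, 210 mm in diameter, 91 mm tall: an obstacle. Origin at the centre of its foot, on the table.

How it is judged:
At the end, for the whole second after the job is handed in: The sage green and rust orange bottles stand upright (within 0.08 rad), at rest on the tray floor, within 12 mm of the centre of their own circles; the other three bottles stand within 12 mm, and vase, figurine and snail within 15 mm, of where they were (angle between each of bottle_green, bottle_orange, bottle_navy, bottle_sky, bottle_purple's own z axis and vertical below 0.08 rad and horizontal distance between bottle_green and circle_green below 0.012 m and height (world z) of each of bottle_green, bottle_orange below 0.012 m and linear speed of each of bottle_green, bottle_orange below 0.02 m/s and angular speed of each of bottle_green, bottle_orange below 0.2 rad/s and horizontal distance between bottle_orange and circle_orange below 0.012 m and distance of each of bottle_navy, bottle_sky, bottle_purple from where it was at the start of the episode below 0.012 m and distance of each of vase, figure, snail from where it was at the start of the episode below 0.015 m and angle between each of vase, figure, snail's own z axis and vertical below 0.2 rad); the robot touches nothing.
It fails at once if one of the three bottles that stood is knocked over or pushed more than 25 mm (angle between any of bottle_navy, bottle_sky, bottle_purple's own z axis and vertical above 0.5 rad or distance of any of bottle_navy, bottle_sky, bottle_purple from where it was at the start of the episode above 0.025 m).
It fails at once if the bisque vase, figurine or snail is knocked over or pushed more than 25 mm (angle between any of vase, figure, snail's own z axis and vertical above 0.5 rad or distance of any of vase, figure, snail from where it was at the start of the episode above 0.025 m).
It fails at once if a fallen bottle is dropped (in the air with nothing touching it) ((height (world z) of bottle_green above 0.05 m and contact force between bottle_green and anything else below 0.01 N) or (height (world z) of bottle_orange above 0.05 m and contact force between bottle_orange and anything else below 0.01 N)).
It also fails if it takes over 72 s, if anything falls off the work surface, if the arm or the gripper's body presses on something with over 40 N, if the wrist force passes 120 N, or if a joint passes its speed limit or range.

## Working session

There is one attempt and no reset: what is moved stays moved. The work goes in short steps, Python scripts to look and compute and a shell command to move; the robot and the scene stay as the last step left them, time stands still between calls to the robot, and variables do not carry over. Pictures are saved under pics/ and viewed, at most 10 in all, crops included, and the job is handed in when it is done.

```bash
mkdir -p pics; ls
cat > look.py <<'E'
import sys,cv2,numpy as np
from bench import telemetry, imaging, env
def snap(tag):
    out={}
    for n in("top","side"):
        p,d=imaging.get_image(n); out[n]=(p,d)
        cv2.imwrite(f"pics/{tag}_{n}.png",p[:,:,::-1]); np.savez(f"pics/{tag}_{n}.npz",p=p,d=d)
    return out
def ray(n,uv):
    m=imaging.camera_model(n); uv=np.array(uv,float).reshape(-1,1,2)
    x=cv2.undistortPoints(uv,np.array(m["mtx"]),np.array(m["D"])).reshape(-1,2)
    T=np.array(m["cam_to_world"]); d=np.c_[x[:,0],-x[:,1],-np.ones(len(x))]
    return T[:3,3],d@T[:3,:3].T
def plane(n,uv,z):
    c,d=ray(n,uv); return c+d*((z-c[2])/d[:,2])[:,None]
def cloud(n,dep,mask):
    v,u=np.nonzero(mask&(dep>0)); c,d=ray(n,np.c_[u,v]); return c+d*dep[v,u][:,None]
E
python3 - <<'E'
from look import *
snap("a"); s=telemetry.observe(); print(s["t"],s["tcp_pos"],s["tcp_rot"],s["grip_width"],s["q"])
for n in("top","side"):
    m=imaging.camera_model(n); print(n,np.round(m["cam_to_world"],3).tolist(),np.round(m["mtx"],1).tolist(),m["D"])
a=cv2.imread("pics/a_top.png");b=cv2.imread("pics/a_side.png")
E
```

```text
pics
0.1 [0.17069139 0.52253758 0.23081458] [ 1.57240182e-01  9.87560250e-01 -5.17006530e-04 -1.02020243e-04] 0.08561595067739512 [ 1.17039805e+00  3.51198279e-01  1.65233105e+00 -5.53036747e-05
  1.13911608e+00 -8.45841741e-02]
top [[0.013, 0.983, -0.182, 0.407], [-1.0, 0.012, -0.01, 0.153], [-0.008, 0.182, 0.983, 1.239], [0.0, 0.0, 0.0, 1.0]] [[424.6, 0.0, 249.9], [0.0, 424.6, 188.2], [0.0, 0.0, 1.0]] [-0.00474888  0.          0.          0.          0.        ]
side [[0.85, 0.246, -0.466, 0.008], [-0.527, 0.378, -0.761, -0.8], [-0.012, 0.893, 0.451, 0.625], [0.0, 0.0, 0.0, 1.0]] [[421.5, 0.0, 251.1], [0.0, 421.5, 194.5], [0.0, 0.0, 1.0]] [-0.03616508  0.          0.          0.          0.        ]
```

View pics/a_top.png

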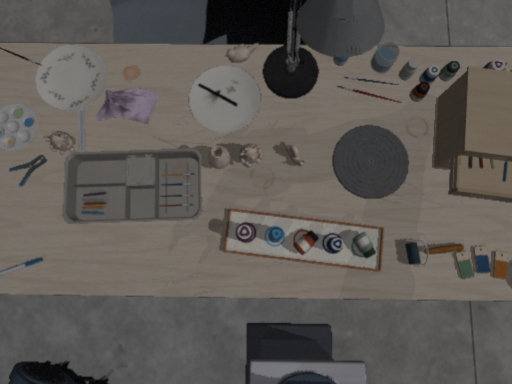

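View pics/a_side.png

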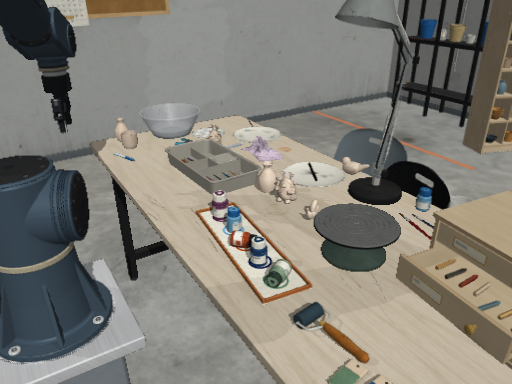

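The top view shows the tray from (225,210) to (382,268), with bottles from left to right: purple (246,232), sky (275,236), orange lying (305,241), navy (333,243) and green lying (364,244). The side view shows orange at (240,239) and green at (278,273). I'll enlarge both.

Run:
```python
from look import *
a=cv2.imread("pics/a_top.png")[200:275,215:390];b=cv2.imread("pics/a_side.png")[180:305,190:315]
a=cv2.resize(a,None,fx=4.5,fy=4.5,interpolation=cv2.INTER_CUBIC);b=cv2.resize(b,None,fx=4.6,fy=4.6,interpolation=cv2.INTER_CUBIC)
cv2.imwrite("pics/a_c1.png",a);cv2.imwrite("pics/a_c2.png",b)
```

```text
(no output)
```

View pics/a_c1.png

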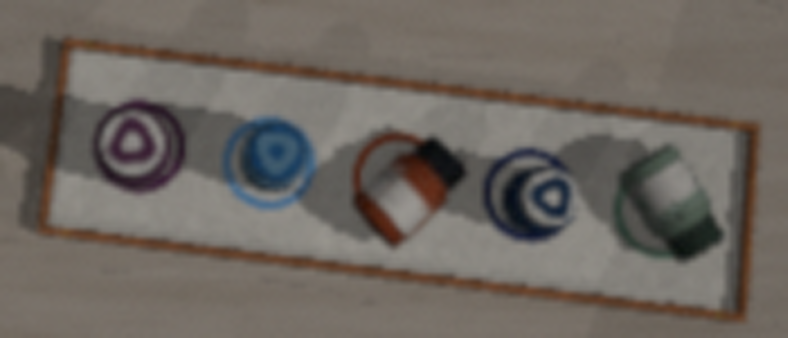

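View pics/a_c2.png

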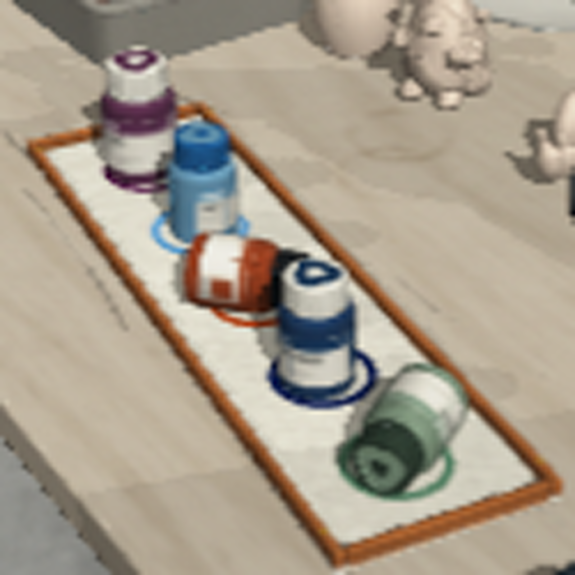

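The crops show both fallen bottles on their own circles. The orange cap points away from the robot and to the right (crop 1: base (385,215), cap (440,160)). The green cap points towards the robot and to the right (base (655,165), cap (700,240)). Next I'll measure circles, bottles, wheel and heights.

```bash
cat > meas.py <<'E'
from look import *
def hsv(p): return cv2.cvtColor(p,cv2.COLOR_RGB2HSV).astype(int)
def load(tag,n): f=np.load(f"pics/{tag}_{n}.npz"); return f["p"],f["d"]
def mask(p,c):
    h,s,v=[hsv(p)[...,i] for i in range(3)]
    return {"orange":(h<14)&(s>130)&(v>60),"green":(h>45)&(h<95)&(s>35)&(v>25),
            "navy":(h>105)&(h<130)&(s>90)&(v>25),"sky":(h>98)&(h<112)&(s>110)&(v>90),"purple":(h>135)&(h<175)&(s>60)}[c]
E
python3 - <<'E'
from meas import *
for n in("top","side"):
    p,d=load("a",n); H,W=d.shape
    P=cloud(n,d,np.ones_like(d,bool)&(d>0)); v,u=np.nonzero(d>0)
    Z=np.zeros((H,W,3)); Z[v,u]=P
    tray=(Z[...,0]>.25)&(Z[...,0]<.5)&(Z[...,1]>-.32)&(Z[...,1]<.25)
    w=tray&(hsv(p)[...,1]<40)&(hsv(p)[...,2]>110); print(n,"floor z",np.percentile(Z[w][:,2],[5,50,95]).round(4))
    for c in("orange","green","navy","sky","purple"):
        m=mask(p,c)&tray
        lo=m&(Z[...,2]<.010); 
        for nm,k in(("all",m),("ring",lo)):
            v,u=np.nonzero(k)
            if len(v): print(n,c,nm,len(v),"px",u.min(),u.max(),v.min(),v.max(),"zmax",Z[k][:,2].max().round(4),"xy rng",Z[k][:,:2].min(0).round(3),Z[k][:,:2].max(0).round(3))
    # wheel
    k=(Z[...,2]>.075)&(Z[...,2]<.105)&(Z[...,0]>.4)&(Z[...,0]<.75)&(Z[...,1]<-.1)&(Z[...,1]>-.4)
    (q,r)=cv2.minEnclosingCircle(Z[k][:,:2].astype(np.float32)); print("wheel",q,r,np.median(Z[k][:,2]))
    k=(Z[...,2]>.03)&(Z[...,2]<.12)&(Z[...,0]>.42)&(Z[...,0]<.6)&(Z[...,1]>-.12)&(Z[...,1]<.2)
    N,l,st,ce=cv2.connectedComponentsWithStats(k.astype(np.uint8))
    for i in range(1,N):
        if st[i,4]>25: print("obj",st[i].tolist(),Z[l==i].min(0).round(3),Z[l==i].max(0).round(3))
E
```

```text
top floor z [-0.0038  0.0008  0.0068]
top orange all 247 px 224 382 234 270 zmax 0.0491 xy rng [ 0.402 -0.216] [0.499 0.238]
top orange ring 49 px 226 382 235 270 zmax 0.0099 xy rng [ 0.402 -0.216] [0.499 0.233]
top green all 88 px 352 374 237 256 zmax 0.0466 xy rng [ 0.44  -0.184] [ 0.492 -0.128]
top green ring 20 px 352 363 243 256 zmax 0.0083 xy rng [ 0.441 -0.161] [ 0.478 -0.129]
top navy all 67 px 271 416 235 261 zmax 0.0769 xy rng [ 0.428 -0.301] [0.497 0.106]
top navy ring 11 px 282 338 236 252 zmax 0.0087 xy rng [ 0.451 -0.091] [0.497 0.071]
top sky all 59 px 270 284 233 245 zmax 0.0754 xy rng [0.469 0.065] [0.499 0.106]
top sky ring 9 px 270 284 235 245 zmax 0.0075 xy rng [0.469 0.065] [0.498 0.106]
top purple all 62 px 237 312 232 241 zmax 0.089 xy rng [ 0.477 -0.01 ] [0.499 0.199]
top purple ring 11 px 248 254 235 241 zmax 0.0097 xy rng [0.48  0.152] [0.497 0.17 ]
wheel (0.6756576299667358, -0.24850046634674072) 0.16363002359867096 0.09113724545576696
obj [237, 224, 16, 18, 232] [0.477 0.158 0.03 ] [0.524 0.2   0.089]
obj [268, 227, 15, 16, 181] [0.476 0.074 0.031] [0.517 
[... 590 characters left out ...]
0736 xy rng [ 0.448 -0.102] [ 0.498 -0.021]
side navy ring 64 px 249 271 259 268 zmax 0.0094 xy rng [ 0.448 -0.102] [ 0.498 -0.052]
side sky all 199 px 223 265 207 264 zmax 0.0736 xy rng [ 0.454 -0.099] [0.5  0.12]
side sky ring 14 px 223 229 226 234 zmax 0.008 xy rng [0.464 0.076] [0.486 0.12 ]
side purple all 121 px 212 250 191 249 zmax 0.0838 xy rng [ 0.474 -0.017] [0.5   0.192]
side purple ring 35 px 213 250 216 249 zmax 0.0096 xy rng [ 0.474 -0.017] [0.5   0.189]
wheel (0.6753240823745728, -0.24962082505226135) 0.16502870619297028 0.08990935095351388
obj [212, 190, 30, 36, 560] [0.474 0.066 0.03 ] [0.519 0.195 0.084]
obj [230, 230, 38, 29, 545] [ 0.443 -0.099  0.03 ] [0.504 0.033 0.074]
```

```bash
cat >> meas.py <<'E'
from scipy.optimize import least_squares
def Zmap(n,d):
    P=cloud(n,d,d>0); Z=np.full(d.shape+(3,),np.nan); v,u=np.nonzero(d>0); Z[v,u]=P; return Z
def trayfit(tag,n):
    p,d=load(tag,n); h=hsv(p); Z=Zmap(n,d)
    m=(h[...,0]>3)&(h[...,0]<18)&(h[...,1]>(95 if n=="top" else 130))&(Z[...,0]>.36)&(Z[...,0]<.6)&(Z[...,1]>-.3)&(Z[...,1]<.27)&(Z[...,2]<.025)
    N,l,st,_=cv2.connectedComponentsWithStats(m.astype(np.uint8),connectivity=8); i=1+st[1:,4].argmax()
    v,u=np.nonzero(l==i); q=plane(n,np.c_[u,v],.012)[:,:2]
    return cv2.minAreaRect((q*1000).astype(np.float32)),st[i].tolist()
def fallen(tag,n,c):
    p,d=load(tag,n); Z=Zmap(n,d); h=hsv(p)
    lim={"orange":(-.035,.055),"green":(-.205,-.12)}[c]
    k=(Z[...,2]>.014)&(Z[...,2]<.056)&(Z[...,0]>.425)&(Z[...,0]<.535)&(Z[...,1]>lim[0])&(Z[...,1]<lim[1])
    N,l,st,_=cv2.connectedComponentsWithStats(k.astype(np.uint8)); i=1+st[1:,4].argmax(); k=l==i
    return k,Z,p
E
python3 - <<'E'
from meas import *
for n in("top","side"): print(n,*trayfit("a",n))
for c in("orange","green"):
    for n in("top","side"):
        k,Z,p=fallen("a",n,c); q=Z[k]; r=cv2.minAreaRect((q[:,:2]*1000).astype(np.float32))
        dark=k&(p.max(2)<(60 if c=="green" else 45)); 
        print(n,c,k.sum(),r,"z",np.percentile(q[:,2],[2,50,98]).round(4),"dark",dark.sum(),np.median(Z[dark],0).round(4), "mean",q.mean(0).round(4))
    # rings
    for n in("top","side"):
        p,d=load("a",n); Z=Zmap(n,d); k=mask(p,c)&(Z[...,2]<.012)&(Z[...,1]>{"orange":-.05,"green":-.2}[c])&(Z[...,1]<{"orange":.06,"green":-.1}[c])&(Z[...,0]>.43)&(Z[...,0]<.535)
        v,u=np.nonzero(k); q=plane(n,np.c_[u,v],.004)[:,:2]
        f=least_squares(lambda x:np.hypot(*(q-x).T)-.0275,q.mean(0),loss="soft_l1",f_scale=.002); print(n,c,"ring",f.x.round(4),len(q),np.median(abs(f.fun)).round(4))
for n in("top","side"):
    p,d=load("a",n);Z=Zmap(n,d)
    k=(Z[...,2]>.083)&(Z[...,2]<.1)&(Z[...,0]>.5)&(Z[...,0]<.78)&(Z[...,1]<-.03)&(Z[...,1]>-.36)
    N,l,st,_=cv2.connectedComponentsWithStats(k.astype(np.uint8)); i=1+st[1:,4].argmax();q=Z[l==i]
    print("wheel",cv2.minEnclosingCircle(q[:,:2].astype(np.float32)),np.median(q[:,2]))
from scipy.spatial.transform import Rotation as R
s=telemetry.observe(); print(R.from_quat(s["tcp_rot"]).as_matrix().round(3))
E
```

```text
top ((486.5926513671875, 10.683685302734375), (450.8494567871094, 126.0673828125), 83.55675506591797) [224, 209, 160, 62, 653]
side ((480.0377502441406, 2.750396728515625), (456.9928894042969, 128.42709350585938), 83.6129379272461) [196, 208, 116, 95, 785]
top orange 342 ((477.7130126953125, 6.096138000488281), (41.8701171875, 66.63330841064453), 43.07878494262695) z [0.0223 0.0415 0.0487] dark 59 [ 0.4961 -0.0107  0.0396] mean [0.4762 0.0087 0.0401]
side orange 326 ((471.8897399902344, 0.3710784912109375), (34.029659271240234, 68.57514190673828), 44.28273010253906) z [0.0153 0.0359 0.0455] dark 32 [ 0.4798 -0.0177  0.0322] mean [ 0.4658 -0.0014  0.0341]
top orange ring [0.4864 0.0097] 17 0.0005
side orange ring [0.4839 0.0089] 20 0.0009
top green 344 ((469.7571105957031, -157.6372528076172), (65.32201385498047, 41.4666633605957), 31.94243621826172) z [0.0243 0.0406 0.0487] dark 141 [ 0.4566 -0.1545  0.0368] mean [ 0.4705 -0.1549  0.0395]
side green 466 ((468.72186279296875, -163.33718872070312), (68.2868423461914, 41.55442810058594), 32.24305725097656) z [0.0157 0.0371 0.0458] dark 74 [ 0.4469 -0.1776  0.0345] mean [ 0.4647 -0.1705  0.0348]
top green ring [ 0.4685 -0.1574] 20 0.0003
side green ring [ 0.4661 -0.1576] 86 0.0016
wheel ((0.6997399926185608, -0.1683831363916397), 0.10740816593170166) 0.09107810227895452
wheel ((0.6973733901977539, -0.17032171785831451), 0.10792556405067444) 0.0898352020127029
[[-0.951  0.311 -0.   ]
 [ 0.311  0.951 -0.001]
 [ 0.    -0.001 -1.   ]]
```

```bash
cat > to.py <<'E'
import sys,numpy as np
from bench import telemetry
from scipy.spatial.transform import Rotation as R
s=telemetry.observe(); M=R.from_quat(s["tcp_rot"]).as_matrix(); p=np.array(s["tcp_pos"])
psi=np.degrees(np.arctan2(M[1,0],M[0,0]))
print("t",round(s["t"],2),"tcp",p.round(4),"psi",psi.round(2),"w",round(s["grip_width"],4),"gf",round(float(np.max(s["gripper_force"])),1),"F",np.round(s["ft_force"],1),"q6",np.degrees(s["q"])[[0,5]].round(1))
if len(sys.argv)>1:
    x,y,z,h=map(float,sys.argv[1:5]); d=M.T@(np.array([x,y,z])-p)*1000; print("shift",d.round(1),"turn",round((psi-h+180)%360-180,1))
E
python3 to.py .4725 .0108 .12 133.1
```

```text
t 0.1 tcp [0.1707 0.5225 0.2308] psi 161.91 w 0.0856 gf 0.0 F [-0.3 -0.2  0.7] q6 [67.1 -4.8]
shift [-445.8 -392.6  111.2] turn 28.8
```

```bash
python3 -m handwheel '[[[-446,-393,40],28.8,0.65],[[-446,-393,40],28.8,0.65],[[-446,-393,40],28.8,0.65],[[-446,-393,40],28.8,0.65],[[-446,-393,40],28.8,0.65],[[-446,-393,40],28.8,0.65],[[-446,-393,40],28.8,0.65],[[-446,-393,40],28.8,0.65],[[-446,-393,40],28.8,0.65],[[-446,-393,40],28.8,0.65]]'; python3 to.py .4725 .0108 .12 133.1
```

```text
t: 1.1
tcp_pos: [0.4247, 0.091, 0.1976]
tcp_rot: [0.398, 0.917, 0.0, 0.0]
ft_force: [1.6, 0.9, -0.4]
grip_width: 0.0554
gripper_force: 0.0
t 1.1 tcp [0.4247 0.091  0.1976] psi 133.1 w 0.0554 gf 0.0 F [ 1.6  0.9 -0.4] q6 [  5.9 -37.2]
shift [-91.2 -19.9  77.6] turn -0.0
```

```bash
python3 -m handwheel '[[[-91,-20,40],0,0.65],[[-91,-20,77],0,0.65],[[-91,-20,77],0,0.65],[[-91,-20,77],0,0.65],[[-91,-20,77],0,0.65],[[-91,-20,77],0,0.65],[[-91,-20,77],0,0.65],[[-91,-20,77],0,0.65],[[-91,-20,77],0,0.65],[[-91,-20,77],0,0.65]]'; python3 to.py .4725 .0108 .007 133.1
```

```text
t: 2.1
tcp_pos: [0.4717, 0.0131, 0.121]
tcp_rot: [0.398, 0.917, 0.0, 0.0]
ft_force: [-0.1, 0.1, 0.2]
grip_width: 0.0556
gripper_force: 0.0
t 2.1 tcp [0.4717 0.0131 0.121 ] psi 133.13 w 0.0556 gf 0.0 F [-0.1  0.1  0.2] q6 [ -4.1 -47.2]
shift [ -2.2  -1.1 114. ] turn 0.0
```

```bash
python3 -m handwheel '[[[-2,-1,30],0,0.65],[[-2,-1,60],0,0.65],[[-2,-1,85],0,0.65],[[-2,-1,100],0,0.65],[[-2,-1,110],0,0.65],[[-2,-1,114],0,0.65],[[-2,-1,114],0,0.65],[[-2,-1,114],0,0.65],[[-2,-1,114],0,0.3],[[-2,-1,114],0,0.3]]' && python3 -m handwheel '[[[0,0,0],0,0.3],[[0,0,0],0,0.2],[[0,0,0],0,0.2],[[0,0,0],0,0.2],[[0,0,0],0,0.2],[[0,0,-10],0,0.2],[[0,0,-20],0,0.2],[[0,0,-40],0,0.2],[[0,0,-60],0,0.2],[[0,0,-60],0,0.2]]'; python3 to.py .53 -.14 .17 180
```

```text
t: 3.1
tcp_pos: [0.4729, 0.0108, 0.0077]
tcp_rot: [0.398, 0.917, 0.0, 0.001]
ft_force: [-2.1, -0.1, 7.7]
grip_width: 0.0393
gripper_force: 59.2
t: 4.1
tcp_pos: [0.4738, 0.0107, 0.0695]
tcp_rot: [0.398, 0.917, 0.001, 0.002]
ft_force: [-0.3, 0.1, -1.7]
grip_width: 0.0397
gripper_force: 60.9
t 4.1 tcp [0.4738 0.0107 0.0695] psi 133.11 w 0.0397 gf 60.9 F [-0.3  0.1 -1.7] q6 [ -4.3 -47.4]
shift [-148.8  -61.7 -100.2] turn -46.9
```

```bash
python3 -m handwheel '[[[0,0,-50],0,0.2],[[0,0,-90],0,0.2],[[-20,-10,-100],-8,0.2],[[-60,-30,-100],-16,0.2],[[-100,-50,-100],-24,0.2],[[-149,-62,-100],-32,0.2],[[-149,-62,-100],-40,0.2],[[-149,-62,-100],-46.9,0.2],[[-149,-62,-100],-46.9,0.2],[[-149,-62,-100],-46.9,0.2]]'; python3 to.py .53 -.17 .17 180
python3 - <<'E'
from look import *
o=snap("b"); a=o["side"][0][100:330,150:420]; b=o["top"][0][120:280,220:420]
a=cv2.resize(a,None,fx=2,fy=2);b=cv2.resize(b,(0,0),fx=1.3,fy=1.3)
h=max(a.shape[0],b.shape[0]); c=np.zeros((h,a.shape[1]+b.shape[1],3),np.uint8); c[:a.shape[0],:a.shape[1]]=a; c[:b.shape[0],a.shape[1]:]=b
cv2.imwrite("pics/b_c.png",c[:,:,::-1]); print(c.shape)
E
```

```text
t: 5.1
tcp_pos: [0.5287, -0.1402, 0.1665]
tcp_rot: [0.002, 1.0, 0.0, -0.0]
ft_force: [0.6, 0.6, -0.3]
grip_width: 0.0396
gripper_force: 61.5
t 5.1 tcp [ 0.5287 -0.1402  0.1665] psi 179.81 w 0.0396 gf 61.5 F [ 0.6  0.6 -0.3] q6 [ -19.7 -109.5]
shift [ -1.4 -29.8  -3.5] turn -0.2
(460, 800, 3)
```

View pics/b_c.png

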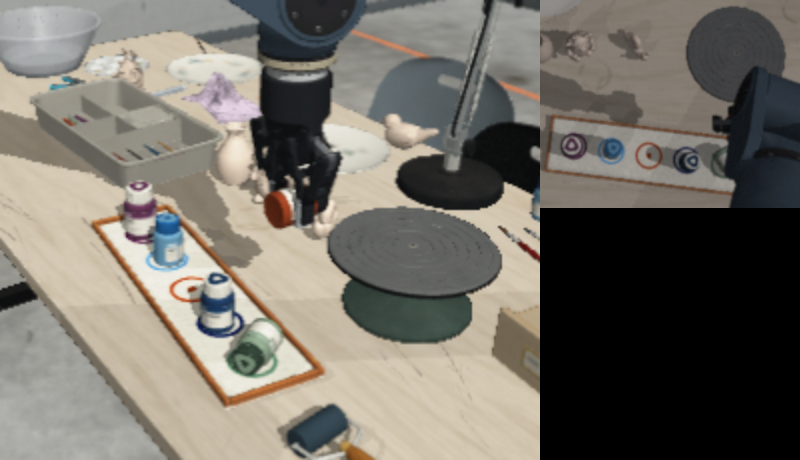

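The bottle is held level, with the orange base at crop (280,208) facing the robot and the cap towards the wheel. The tool can't tilt, so I'll lever the cap up on the fixed wheel's rim.

```bash
python3 -m handwheel '[[[-10,-30,20],-0.2,0.2],[[-33,-30,40],-0.2,0.2],[[-33,-30,57],-0.2,0.2],[[-33,-30,64],-0.2,0.2],[[-33,-30,70],-0.2,0.2],[[-33,-30,76],-0.2,0.2],[[-33,-30,80],-0.2,0.2],[[-33,-30,84],-0.2,0.2],[[-33,-30,88],-0.2,0.2],[[-33,-30,92],-0.2,0.2]]'; python3 to.py .5725 -.17 .052 180
```

```text
t: 6.2
tcp_pos: [0.5607, -0.1699, 0.076]
tcp_rot: [-0.002, 1.0, 0.0, -0.001]
ft_force: [-13.6, 3.7, 15.0]
grip_width: 0.04
gripper_force: 65.7
t 6.2 tcp [ 0.5607 -0.1699  0.076 ] psi -179.79 w 0.04 gf 65.7 F [-13.6   3.7  15. ] q6 [ -21.4 -111.6]
shift [-11.8  -0.1  23.9] turn 0.2
```

```bash
python3 -m handwheel '[[[0,0,4],0,0.2],[[0,0,8],0,0.2],[[0,0,12],0,0.2],[[0,0,15],0,0.2],[[-2,0,18],0,0.2],[[-4,0,20],0,0.2],[[-7,0,22],0,0.2],[[-9,0,24],0,0.2],[[-11,0,24],0,0.2],[[-13,0,24],0,0.2]]'; python3 to.py .5725 -.17 .052 180
python3 - <<'E'
from look import *
o=snap("c"); a=o["side"][0][130:310,200:420]
a=cv2.resize(a,None,fx=3,fy=3,interpolation=cv2.INTER_CUBIC)
cv2.imwrite("pics/c_c.png",a[:,:,::-1])
E
```

```text
t: 7.2
tcp_pos: [0.5693, -0.1696, 0.0498]
tcp_rot: [-0.002, 1.0, 0.001, -0.007]
ft_force: [-31.0, 1.6, 6.1]
grip_width: 0.0396
gripper_force: 79.2
t 7.2 tcp [ 0.5693 -0.1696  0.0498] psi -179.79 w 0.0396 gf 79.2 F [-31.    1.6   6.1] q6 [ -21.  -111.1]
shift [-3.2 -0.5 -2.3] turn 0.2
```

View pics/c_c.png

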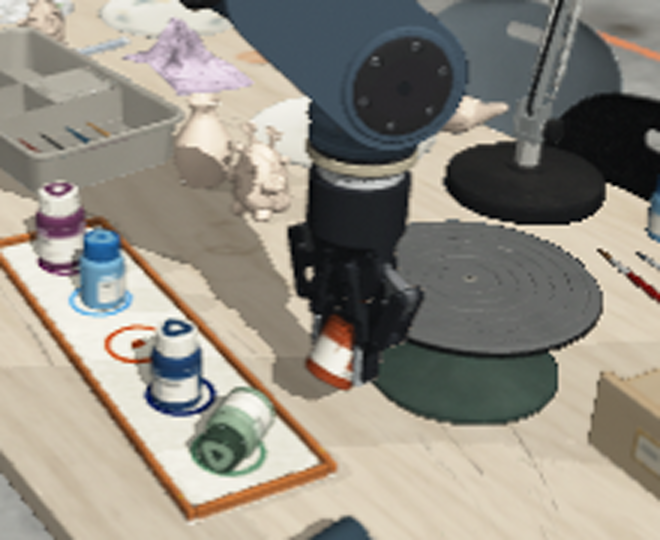

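It is nearly upright between the fingers in crop (335,352), still leaning towards the wheel. I'll push a few mm more.

```bash
python3 -m handwheel '[[[-1,0,0],0,0.2],[[-2,0,0],0,0.2],[[-2,0,0],0,0.2],[[-2,0,0],0,0.2],[[-2,0,0],0,0.2],[[-2,0,0],0,0.2],[[-2,0,0],0,0.2],[[-2,0,0],0,0.2],[[-2,0,0],0,0.2],[[-2,0,0],0,0.2]]'; python3 to.py
python3 - <<'E'
from meas import *
snap("d")
p,d=load("d","side"); h=hsv(p);Z=Zmap("side",d)
k=(h[...,0]<14)&(h[...,1]>110)&(h[...,2]>60); N,l,st,_=cv2.connectedComponentsWithStats(k.astype(np.uint8))
for i in range(1,N):
    if 40<st[i,4]: q=Z[l==i]; print(st[i].tolist(),q.min(0).round(3),q.max(0).round(3))
a=cv2.resize(p[210:270,285:345],None,fx=9,fy=9,interpolation=cv2.INTER_CUBIC); cv2.imwrite("pics/d_c.png",a[:,:,::-1])
E
```

```text
t: 8.3
tcp_pos: [0.57, -0.1695, 0.049]
tcp_rot: [-0.002, 1.0, 0.002, -0.008]
ft_force: [-34.3, -3.2, 5.8]
grip_width: 0.0397
gripper_force: 79.6
t 8.3 tcp [ 0.57   -0.1695  0.049 ] psi -179.8 w 0.0397 gf 79.6 F [-34.3  -3.2   5.8] q6 [ -21.  -111.1]
[320, 113, 43, 16, 73] [nan nan nan] [nan nan nan]
[401, 141, 74, 28, 127] [ 1.57   0.41  -0.734] [ 3.194  1.653 -0.044]
[196, 207, 116, 96, 821] [nan nan nan] [nan nan nan]
[409, 221, 23, 18, 56] [ 0.702 -0.373 -0.   ] [ 0.942 -0.146  0.155]
[308, 235, 10, 12, 78] [nan nan nan] [nan nan nan]
[235, 238, 17, 13, 49] [nan nan nan] [nan nan nan]
[302, 250, 16, 10, 57] [ 0.536 -0.192 -0.004] [ 0.592 -0.097  0.063]
[459, 275, 19, 12, 89] [nan nan nan] [nan nan nan]
```

View pics/d_c.png

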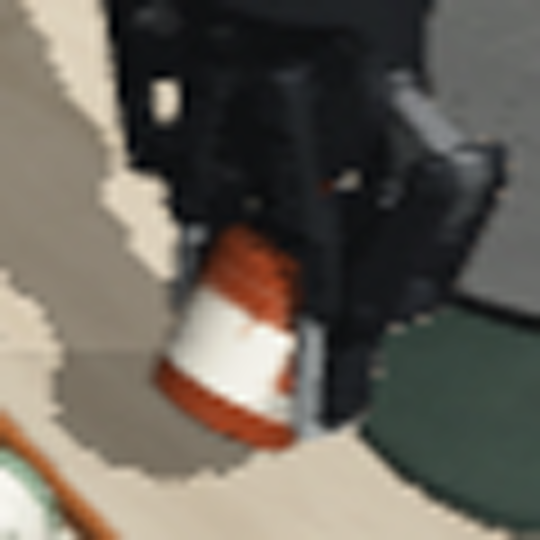

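The orange base still shows a lean of about 24° (left edge of the crop from (160,375) to (215,250)). I'll take a longer lever by going lower so the rim bears on the cap, then push again.

```bash
python3 -m handwheel '[[[8,0,-2],0,0.2],[[16,0,4],0,0.2],[[16,0,10],0,0.2],[[12,0,10],0,0.2],[[9,0,10],0,0.2],[[6,0,10],0,0.2],[[4,0,10],0,0.2],[[2,0,10],0,0.2],[[1,0,10],0,0.2],[[0,0,10],0,0.2]]'; python3 to.py
```

```text
t: 9.4
tcp_pos: [0.5698, -0.1696, 0.0374]
tcp_rot: [-0.002, 1.0, 0.002, -0.009]
ft_force: [-34.5, -8.7, -7.3]
grip_width: 0.0398
gripper_force: 78.6
t 9.4 tcp [ 0.5698 -0.1696  0.0374] psi -179.79 w 0.0398 gf 78.6 F [-34.5  -8.7  -7.3] q6 [ -21.  -111.1]
```

```bash
cat > tilt.py <<'E'
# tilt of the held/standing bottle from the side view: edges of the colour+label blob
from meas import *
def edges(tag,c,box):
    p,d=load(tag,"side"); u0,v0,u1,v1=box; h=hsv(p)
    k={"orange":(h[...,0]<14)&(h[...,1]>110)&(h[...,2]>60),"green":(h[...,0]>45)&(h[...,0]<95)&(h[...,1]>35)}[c]|((h[...,1]<40)&(h[...,2]>150))
    left=[]
    for v in range(v0,v1):
        u=np.nonzero(k[v,u0:u1])[0]
        if len(u): left.append((u0+u[0],v,u0+u[-1]))
    return np.array(left)
E
python3 - <<'E'
from tilt import *
snap("e"); print(edges("e","orange",(298,228,330,268)).tolist())
E
```

```text
[[299, 234, 301], [300, 235, 301], [300, 236, 301], [301, 237, 301], [302, 238, 302], [302, 239, 302], [309, 240, 310], [309, 241, 311], [308, 242, 313], [308, 243, 315], [307, 244, 316], [307, 245, 317], [307, 246, 317], [308, 247, 317], [307, 248, 317], [306, 249, 317], [306, 250, 316], [305, 251, 316], [305, 252, 315], [304, 253, 316], [304, 254, 315], [302, 255, 316], [302, 256, 316], [302, 257, 316], [303, 258, 314], [303, 259, 316], [305, 260, 316], [306, 261, 324], [308, 262, 322], [310, 263, 321], [314, 264, 314], [319, 265, 329], [298, 266, 325], [320, 267, 329]]
```

The arm stopped at the same x and force as before, so something on the gripper is against the rim. A 25° lean is inside the bottle's stability cone, so I'll back off and finish by pressing and dragging the base edge on the tray floor at its circle.

```bash
python3 -m handwheel '[[[20,0,0],0,0.2],[[40,0,-20],0,0.2],[[60,0,-60],0,0.2],[[60,0,-90],0,0.2],[[60,0,-90],0,0.2],[[60,0,-90],0,0.2],[[60,0,-90],0,0.2],[[60,0,-90],0,0.2],[[60,0,-90],0,0.2],[[60,0,-90],0,0.2]]'; python3 to.py .498 .0095 .128 180
python3 - <<'E'
from look import *
c,d=ray("side",[[312,263.5],[302.5,256.5]])
for y in(-.185,-.17):
    t=(y-c[1])/d[:,1]; print((c+d*t[:,None]).round(4).tolist())
E
```

```text
t: 10.5
tcp_pos: [0.5168, -0.1704, 0.1301]
tcp_rot: [-0.002, 1.0, 0.0, -0.0]
ft_force: [-0.2, 0.3, -1.3]
grip_width: 0.0399
gripper_force: 78.4
t 10.5 tcp [ 0.5168 -0.1704  0.1301] psi -179.79 w 0.0399 gf 78.4 F [-0.2  0.3 -1.3] q6 [ -23.2 -113.4]
shift [ 18.1 180.    2.2] turn 0.2
[[0.5493, -0.185, 0.0342], [0.5194, -0.185, 0.0656]]
[[0.5625, -0.17, 0.0198], [0.5319, -0.17, 0.0519]]
```

```bash
python3 -m handwheel '[[[18,50,0],0,0.2],[[18,100,0],0,0.2],[[18,150,0],0,0.2],[[18,180,2],0,0.2],[[18,180,2],0,0.2],[[18,180,2],0,0.2],[[18,180,20],0,0.2],[[18,180,40],0,0.2],[[18,180,62],0,0.2],[[18,180,62],0,0.2]]'; python3 to.py .498 .0095 .024 180
python3 - <<'E'
from tilt import *
snap("f"); p,d=load("f","side")
a=cv2.resize(p[160:290,190:320],None,fx=4.5,fy=4.5,interpolation=cv2.INTER_CUBIC); cv2.imwrite("pics/f_c.png",a[:,:,::-1])
E
```

```text
t: 11.5
tcp_pos: [0.4969, 0.0084, 0.0666]
tcp_rot: [-0.001, 1.0, 0.0, -0.002]
ft_force: [0.2, 0.4, -1.5]
grip_width: 0.0397
gripper_force: 78.4
t 11.5 tcp [0.4969 0.0084 0.0666] psi -179.88 w 0.0397 gf 78.4 F [ 0.2  0.4 -1.5] q6 [ -4.4 -94.5]
shift [-1.3  1.1 42.6] turn 0.1
```

View pics/f_c.png

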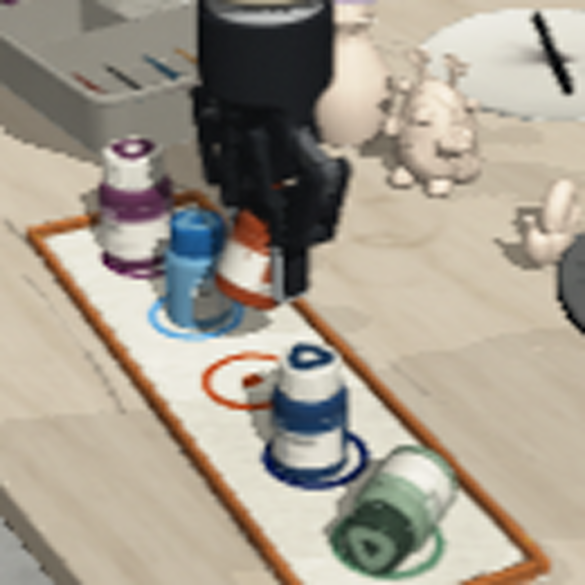

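The orange bottle hangs over its circle with a lean of about 20° (base at crop (250,300)), the circle's dot is at (252,381), and the neighbours are undisturbed.

```bash
python3 -c "
from look import *
print(plane('side',[[246,244.7]],.004))"; python3 -m handwheel '[[[-1,1,15],0,0.2],[[-1,1,30],0,0.2],[[-1,1,34],0,0.2],[[-1,1,36],0,0.2],[[-1,1,38],0,0.2],[[-1,1,40],0,0.2],[[-1,1,42],0,0.2],[[-1,1,43],0,0.2],[[-1,1,44],0,0.2],[[-1,1,44],0,0.2]]'; python3 to.py
```

```text
[[0.48338113 0.00610551 0.004     ]]
t: 12.6
tcp_pos: [0.4992, 0.0104, 0.0246]
tcp_rot: [-0.002, 1.0, 0.0, -0.0]
ft_force: [-0.3, -0.1, -1.9]
grip_width: 0.0399
gripper_force: 78.4
t 12.6 tcp [0.4992 0.0104 0.0246] psi -179.79 w 0.0399 gf 78.4 F [-0.3 -0.1 -1.9] q6 [ -4.1 -94.4]
```

```bash
python3 -m handwheel '[[[0,0,1],0,0.2],[[0,0,2],0,0.2],[[0,0,3],0,0.2],[[0,0,4],0,0.2],[[0,0,5],0,0.2],[[0,0,6],0,0.2],[[0,0,7],0,0.2],[[0,0,8],0,0.2],[[0,0,8],0,0.2],[[0,0,8],0,0.2]]'; python3 to.py
```

```text
t: 13.6
tcp_pos: [0.4992, 0.0104, 0.0167]
tcp_rot: [-0.002, 1.0, -0.0, -0.0]
ft_force: [0.1, -0.3, -0.7]
grip_width: 0.0399
gripper_force: 78.4
t 13.6 tcp [0.4992 0.0104 0.0167] psi -179.8 w 0.0399 gf 78.4 F [ 0.1 -0.3 -0.7] q6 [ -4.1 -94.4]
```

```bash
python3 -m handwheel '[[[0,0,2],0,0.2],[[0,0,4],0,0.2],[[2,0,5],0,0.2],[[4,0,6],0,0.2],[[6,0,6],0,0.2],[[8,0,7],0,0.2],[[10,0,7],0,0.2],[[12,0,7],0,0.2],[[14,0,7],0,0.2],[[14,0,7],0,0.2]]'; python3 to.py
```

```text
t: 14.6
tcp_pos: [0.4932, 0.0098, 0.0137]
tcp_rot: [-0.002, 1.0, -0.001, 0.009]
ft_force: [13.9, 0.0, 29.4]
grip_width: 0.0396
gripper_force: 81.9
t 14.6 tcp [0.4932 0.0098 0.0137] psi -179.81 w 0.0396 gf 81.9 F [13.9  0.  29.4] q6 [ -4.3 -94.5]
```

```bash
python3 -m handwheel '[[[2,0,1],0,0.2],[[4,0,2],0,0.2],[[6,0,3],0,0.2],[[7,0,3],0,0.2],[[8,0,3],0,0.2],[[8,0,3],0,0.2],[[8,0,3],0,0.2],[[8,0,3],0,0.2],[[8,0,3],0,0.2],[[8,0,3],0,0.2]]'; python3 to.py
python3 - <<'E'
from tilt import *
snap("g"); e=edges("g","orange",(232,215,262,262)); print(e.tolist())
E
```

```text
t: 15.6
tcp_pos: [0.4899, 0.0097, 0.0128]
tcp_rot: [-0.002, 1.0, -0.001, 0.015]
ft_force: [23.6, 2.6, 40.8]
grip_width: 0.0398
gripper_force: 84.6
t 15.6 tcp [0.4899 0.0097 0.0128] psi -179.81 w 0.0398 gf 84.6 F [23.6  2.6 40.8] q6 [ -4.3 -94.6]
[[250, 220, 251], [247, 221, 248], [233, 224, 233], [233, 225, 233], [240, 226, 241], [233, 227, 242], [233, 228, 244], [233, 229, 245], [233, 230, 246], [239, 231, 246], [239, 232, 261], [232, 233, 261], [238, 234, 261], [238, 235, 261], [232, 236, 261], [232, 237, 254], [232, 238, 259], [232, 239, 260], [232, 240, 253], [232, 241, 261], [232, 242, 261], [232, 243, 261], [232, 244, 261], [232, 245, 261], [232, 246, 261], [232, 247, 261], [232, 248, 261], [232, 249, 249], [232, 250, 249], [232, 251, 244], [232, 252, 245], [232, 253, 245], [232, 254, 245], [232, 255, 246], [233, 256, 261], [232, 257, 261], [232, 258, 261], [232, 259, 261], [232, 260, 261], [232, 261, 261]]
```

```bash
python3 -m handwheel '[[[-4,0,-2],0,0.2],[[-8,0,-4],0,0.2],[[-11,0,-5],0,0.2],[[-11,0,-5],0,0.2],[[-11,0,-5],0,0.2],[[-11,0,-5],0,0.48],[[-11,0,-5],0,0.50],[[-11,0,-5],0,0.52],[[-11,0,-5],0,0.54],[[-11,0,-5],0,0.56]]'; python3 to.py
python3 - <<'E'
from tilt import *
snap("h"); e=edges("h","orange",(234,215,262,262)); print(e[:,:2].tolist())
p,d=load("h","side"); a=cv2.resize(p[190:280,200:290],None,fx=6,fy=6,interpolation=cv2.INTER_CUBIC); cv2.imwrite("pics/h_c.png",a[:,:,::-1])
E
```

```text
t: 16.7
tcp_pos: [0.4882, 0.0104, 0.0116]
tcp_rot: [-0.002, 1.0, 0.0, -0.0]
ft_force: [-0.4, -0.5, -0.7]
grip_width: 0.048
gripper_force: 0.0
t 16.7 tcp [0.4882 0.0104 0.0116] psi -179.79 w 0.048 gf 0.0 F [-0.4 -0.5 -0.7] q6 [ -4.2 -94.5]
[[259, 215], [250, 220], [239, 221], [237, 222], [237, 223], [237, 224], [237, 225], [238, 226], [250, 227], [250, 228], [250, 229], [234, 231], [234, 232], [234, 233], [234, 234], [234, 235], [235, 236], [235, 237], [236, 238], [239, 239], [236, 240], [236, 241], [236, 242], [236, 243], [236, 244], [234, 245], [234, 246], [234, 247], [234, 248], [234, 249], [234, 250], [234, 251], [234, 252], [234, 253], [234, 254], [234, 255], [234, 256], [234, 257], [234, 258], [235, 259], [234, 260], [234, 261]]
```

View pics/h_c.png

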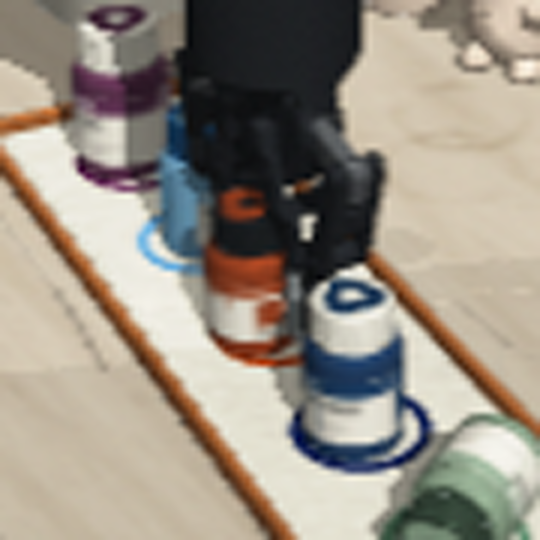

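The orange bottle stands upright, cap up, at crop (250,300). I'll open further, rise straight up and check its position.

```bash
python3 -m handwheel '[[[0,0,0],0,0.66],[[0,0,0],0,0.66],[[0,0,-10],0,0.66],[[0,0,-30],0,0.66],[[0,0,-60],0,0.66],[[0,0,-100],0,0.66],[[0,0,-150],0,0.66],[[50,0,-180],0,0.66],[[100,0,-180],0,0.66],[[120,0,-180],0,0.66]]'; python3 to.py .475 -.154 .12 31.9
cat > stand.py <<'E'
from meas import *
import sys
tag=sys.argv[1]; snap(tag)
for n in("top","side"):
    p,d=load(tag,n); Z=Zmap(n,d)
    k=(Z[...,2]>.060)&(Z[...,2]<.095)&(Z[...,0]>.40)&(Z[...,0]<.55)&(Z[...,1]>-.2)&(Z[...,1]<.21)
    N,l,st,_=cv2.connectedComponentsWithStats(k.astype(np.uint8))
    for i in range(1,N):
        if st[i,4]>15:
            q=Z[l==i]; zt=np.percentile(q[:,2],80); t=q[q[:,2]>zt-.006]
            print(n,"top of bottle",((t.min(0)+t.max(0))/2).round(4),zt.round(4),"px",st[i].tolist())
E
python3 stand.py i
```

```text
t: 17.8
tcp_pos: [0.3655, 0.0101, 0.1927]
tcp_rot: [-0.002, 1.0, -0.0, 0.0]
ft_force: [0.2, -0.1, -0.2]
grip_width: 0.0561
gripper_force: 0.0
t 17.8 tcp [0.3655 0.0101 0.1927] psi -179.79 w 0.0561 gf 0.0 F [ 0.2 -0.1 -0.2] q6 [ -5.7 -95.9]
shift [-108.9 -164.5   72.9] turn 148.3
top top of bottle [0.5006 0.1812 0.0828] 0.0838 px [236, 224, 16, 17, 179]
top top of bottle [0.4971 0.0935 0.0728] 0.0733 px [270, 228, 12, 12, 120]
top top of bottle [0.4752 0.0127 0.0709] 0.0727 px [299, 236, 13, 13, 127]
top top of bottle [ 0.4719 -0.0741  0.0729] 0.0737 px [330, 238, 14, 13, 129]
side top of bottle [0.4981 0.1763 0.0798] 0.0809 px [213, 190, 14, 12, 145]
side top of bottle [0.4952 0.0888 0.0693] 0.0709 px [228, 206, 12, 9, 91]
side top of bottle [0.4736 0.0088 0.0686] 0.0705 px [236, 221, 13, 10, 113]
side top of bottle [ 0.4699 -0.0776  0.0692] 0.0714 px [252, 236, 14, 11, 131]
```

```bash
python3 to.py .475 .011 .016 180; python3 -m handwheel '[[[-40,1,0],0,0.66],[[-80,1,0],0,0.66],[[-109,1,30],0,0.66],[[-109,1,60],0,0.66],[[-109,1,90],0,0.66],[[-109,1,90],0,0.66],[[-109,1,120],0,0.66],[[-109,1,150],0,0.66],[[-109,1,170],0,0.66],[[-109,1,176],0,0.66]]'; python3 to.py .475 .011 .016 180
```

```text
t 17.9 tcp [0.3654 0.0101 0.1925] psi -179.8 w 0.0567 gf 0.0 F [ 1.7  0.3 -0.4] q6 [ -5.7 -95.9]
shift [-109.6    0.5  176.5] turn 0.2
t: 18.9
tcp_pos: [0.4775, 0.0114, 0.0155]
tcp_rot: [-0.002, 1.0, 0.0, -0.0]
ft_force: [-0.2, -0.6, 0.0]
grip_width: 0.0564
gripper_force: 0.0
t 18.9 tcp [0.4775 0.0114 0.0155] psi -179.8 w 0.0564 gf 0.0 F [-0.2 -0.6  0. ] q6 [ -4.2 -94.4]
shift [ 2.5 -0.3 -0.5] turn 0.2
```

```bash
python3 -m handwheel '[[[0,0,0],0,0.4],[[0,0,0],0,0.3],[[0,0,0],0,0.3],[[0,0,0],0,0.3],[[0,0,-2],0,0.3],[[-3,-1,-2],0,0.3],[[-6,-2,-2],0,0.3],[[-9,-2,-2],0,0.3],[[-11,-2,-2],0,0.3],[[-11,-2,-2],0,0.3]]'; python3 to.py;  python3 -m handwheel '[[[0,0,0],0,0.3],[[0,0,1],0,0.3],[[0,0,2],0,0.3],[[0,0,2],0,0.3],[[0,0,2],0,0.5],[[0,0,2],0,0.54],[[0,0,2],0,0.58],[[0,0,2],0,0.66],[[0,0,-8],0,0.66],[[0,0,-30],0,0.66]]'; python3 to.py
```

```text
t: 19.9
tcp_pos: [0.4885, 0.0094, 0.0176]
tcp_rot: [-0.002, 1.0, -0.0, 0.0]
ft_force: [0.5, -0.0, -0.9]
grip_width: 0.0397
gripper_force: 60.4
t 19.9 tcp [0.4885 0.0094 0.0176] psi -179.79 w 0.0397 gf 60.4 F [ 0.5 -0.  -0.9] q6 [ -4.4 -94.6]
t: 20.9
tcp_pos: [0.4874, 0.0094, 0.0474]
tcp_rot: [-0.002, 1.0, 0.0, -0.001]
ft_force: [-0.0, -0.5, 0.3]
grip_width: 0.0563
gripper_force: 0.0
t 20.9 tcp [0.4874 0.0094 0.0474] psi -179.8 w 0.0563 gf 0.0 F [-0.  -0.5  0.3] q6 [ -4.4 -94.6]
```

```bash
python3 -m handwheel '[[[0,0,-50],0,0.66],[[0,0,-90],0,0.66],[[30,0,-130],0,0.66],[[80,0,-150],0,0.66],[[110,0,-150],0,0.66],[[110,0,-150],8,0.66],[[110,0,-150],16,0.66],[[110,0,-150],24,0.66],[[110,0,-150],32,0.66],[[110,0,-150],40,0.66]]'; python3 to.py .475 -.154 .12 31.9; python3 stand.py j
```

```text
t: 21.9
tcp_pos: [0.3781, 0.009, 0.1983]
tcp_rot: [0.343, 0.939, 0.0, 0.0]
ft_force: [-1.2, -0.7, 0.7]
grip_width: 0.0558
gripper_force: 0.0
t 21.9 tcp [0.3781 0.009  0.1983] psi 139.87 w 0.0558 gf 0.0 F [-1.2 -0.7  0.7] q6 [ -5.7 -55.6]
shift [-179.1  -62.2   78.4] turn 108.0
top top of bottle [0.5006 0.1811 0.0838] 0.0841 px [236, 225, 16, 15, 179]
top top of bottle [0.4972 0.0936 0.0714] 0.0728 px [270, 228, 12, 12, 120]
top top of bottle [0.4861 0.0126 0.0722] 0.0726 px [299, 232, 13, 13, 127]
top top of bottle [ 0.4706 -0.0741  0.0741] 0.074 px [331, 238, 13, 13, 128]
side top of bottle [0.4982 0.1784 0.0799] 0.081 px [213, 190, 14, 14, 153]
side top of bottle [0.4959 0.0884 0.0685] 0.0707 px [228, 206, 12, 10, 92]
side top of bottle [0.4841 0.0083 0.0683] 0.0705 px [239, 220, 14, 10, 105]
side top of bottle [ 0.4695 -0.0776  0.0696] 0.0715 px [252, 236, 14, 12, 129]
```

Orange is now within about 2 mm of its ring in both views. Green is next.

```bash
python3 -m handwheel '[[[-40,-14,0],8,0.66],[[-80,-28,0],16,0.66],[[-120,-42,0],24,0.66],[[-160,-56,0],32,0.66],[[-179,-62,0],40,0.66],[[-179,-62,0],48,0.66],[[-179,-62,0],56,0.66],[[-179,-62,0],64,0.66],[[-179,-62,0],72,0.66],[[-179,-62,0],80,0.66]]'; python3 to.py .475 -.154 .12 31.9
```

```text
t: 23.0
tcp_pos: [0.476, -0.1532, 0.1981]
tcp_rot: [0.865, 0.501, 0.0, 0.0]
ft_force: [0.9, -0.6, -0.5]
grip_width: 0.0569
gripper_force: 0.0
t 23.0 tcp [ 0.476  -0.1532  0.1981] psi 60.15 w 0.0569 gf 0.0 F [ 0.9 -0.6 -0.5] q6 [-23.2   6.7]
shift [-1.2 -0.5 78.1] turn 28.2
```

```bash
python3 -m handwheel '[[[-1,-0.5,20],8,0.65],[[-1,-0.5,50],16,0.65],[[-1,-0.5,78],24,0.65],[[-1,-0.5,90],28,0.65],[[-1,-0.5,110],28,0.65],[[-1,-0.5,110],28,0.65],[[-1,-0.5,110],28,0.65],[[-1,-0.5,110],28,0.65],[[-1,-0.5,110],28,0.65],[[-1,-0.5,110],28,0.65]]'; python3 to.py .475 -.154 .007 31.9
```

```text
t: 24.0
tcp_pos: [0.4755, -0.154, 0.0884]
tcp_rot: [0.961, 0.278, 0.0, 0.0]
ft_force: [-0.1, -0.0, -0.4]
grip_width: 0.0556
gripper_force: 0.0
t 24.0 tcp [ 0.4755 -0.154   0.0884] psi 32.24 w 0.0556 gf 0.0 F [-0.1 -0.  -0.4] q6 [-23.3  34.5]
shift [-0.5 -0.3 81.4] turn 0.3
```

```bash
python3 -m handwheel '[[[0,0,30],0.3,0.65],[[0,0,50],0.3,0.65],[[0,0,65],0.3,0.65],[[0,0,75],0.3,0.65],[[0,0,81],0.3,0.65],[[0,0,81],0.3,0.65],[[0,0,81],0.3,0.65],[[0,0,81],0.3,0.3],[[0,0,81],0.3,0.2],[[0,0,81],0.3,0.2]]' && python3 -m handwheel '[[[0,0,0],0,0.2],[[0,0,0],0,0.2],[[0,0,-10],0,0.2],[[0,0,-30],0,0.2],[[0,0,-60],0,0.2],[[0,0,-100],0,0.2],[[0,0,-150],0,0.2],[[0,0,-160],-8,0.2],[[0,0,-160],-16,0.2],[[0,0,-160],-24,0.2]]'; python3 to.py .53 -.17 .167 180
```

```text
t: 25.0
tcp_pos: [0.4757, -0.1541, 0.0077]
tcp_rot: [0.961, 0.275, 0.001, 0.0]
ft_force: [-1.5, -0.1, 5.5]
grip_width: 0.0401
gripper_force: 59.6
t: 26.0
tcp_pos: [0.4753, -0.1538, 0.1682]
tcp_rot: [0.882, 0.471, 0.001, 0.001]
ft_force: [0.1, -0.4, -1.3]
grip_width: 0.0402
gripper_force: 60.8
t 26.0 tcp [ 0.4753 -0.1538  0.1682] psi 56.24 w 0.0402 gf 60.8 F [ 0.1 -0.4 -1.3] q6 [-23.3  10.5]
shift [17.  54.5  1.4] turn -123.8
```

```bash
python3 -m handwheel '[[[0,0,0],-8,0.2],[[0,0,0],-16,0.2],[[0,0,0],-24,0.2],[[0,0,0],-32,0.2],[[0,0,0],-40,0.2],[[0,0,0],-48,0.2],[[0,0,0],-56,0.2],[[0,0,0],-64,0.2],[[0,0,0],-72,0.2],[[17,54,0],-80,0.2]]' && python3 -m handwheel '[[[0,0,0],-8,0.2],[[0,0,0],-16,0.2],[[0,0,0],-24,0.2],[[0,0,0],-32,0.2],[[0,0,0],-40,0.2],[[0,0,0],-44,0.2],[[0,0,0],-44,0.2],[[0,0,0],-44,0.2],[[0,0,0],-44,0.2],[[0,0,0],-44,0.2]]'; python3 to.py .562 -.17 .074 180
```

```text
t: 27.0
tcp_pos: [0.5188, -0.1664, 0.1665]
tcp_rot: [0.373, 0.928, -0.0, -0.003]
ft_force: [0.9, -0.6, -0.1]
grip_width: 0.0399
gripper_force: 60.8
t: 28.0
tcp_pos: [0.5231, -0.1681, 0.1669]
tcp_rot: [0.001, 1.0, -0.0, 0.0]
ft_force: [-0.8, 0.1, -1.1]
grip_width: 0.0401
gripper_force: 60.8
t 28.0 tcp [ 0.5231 -0.1681  0.1669] psi 179.85 w 0.0401 gf 60.8 F [-0.8  0.1 -1.1] q6 [ -22.7 -112.5]
shift [-38.9  -1.8  92.9] turn -0.2
```

```bash
python3 -m handwheel '[[[-20,-2,20],0,0.2],[[-39,-2,40],0,0.2],[[-39,-2,57],0,0.2],[[-39,-2,65],0,0.2],[[-39,-2,71],0,0.2],[[-39,-2,77],0,0.2],[[-39,-2,82],0,0.2],[[-39,-2,86],0,0.2],[[-39,-2,90],0,0.2],[[-39,-2,94],0,0.2]]' && python3 -m handwheel '[[[0,0,4],0,0.2],[[0,0,8],0,0.2],[[0,0,12],0,0.2],[[-2,0,16],0,0.2],[[-4,0,20],0,0.2],[[-6,0,24],0,0.2],[[-8,0,28],0,0.2],[[-9,0,31],0,0.2],[[-10,0,34],0,0.2],[[-11,0,35],0,0.2]]'; python3 to.py
```

```text
t: 29.0
tcp_pos: [0.5608, -0.1704, 0.0741]
tcp_rot: [0.001, 1.0, 0.0, -0.001]
ft_force: [-14.2, 1.7, 15.8]
grip_width: 0.0396
gripper_force: 66.3
t: 30.0
tcp_pos: [0.5724, -0.1709, 0.0393]
tcp_rot: [0.001, 1.0, -0.0, -0.0]
ft_force: [-14.0, -2.9, 15.1]
grip_width: 0.0401
gripper_force: 73.7
t 30.0 tcp [ 0.5724 -0.1709  0.0393] psi 179.88 w 0.0401 gf 73.7 F [-14.   -2.9  15.1] q6 [ -21.1 -110.9]
```

```bash
python3 -m handwheel '[[[-1,0,0],0,0.2],[[-2,0,0],0,0.2],[[-3,0,0],0,0.2],[[-4,0,0],0,0.2],[[-4,0,0],0,0.2],[[-4,0,0],0,0.2],[[-4,0,0],0,0.2],[[-4,0,0],0,0.2],[[-4,0,0],0,0.2],[[-4,0,0],0,0.2]]'; python3 to.py
python3 - <<'E'
from tilt import *
snap("k"); p,d=load("k","side"); h=hsv(p)
k=(h[...,0]>40)&(h[...,0]<95)&(h[...,1]>25)&(h[...,2]>70)|((h[...,1]<30)&(h[...,2]>165))
for v in range(232,270): print(v,"".join("#" if k[v,u] else "." for u in range(292,335)))
E
```

```text
t: 31.0
tcp_pos: [0.5742, -0.1709, 0.0379]
tcp_rot: [0.001, 1.0, 0.0, -0.003]
ft_force: [-19.3, -4.5, 8.9]
grip_width: 0.0399
gripper_force: 71.5
t 31.0 tcp [ 0.5742 -0.1709  0.0379] psi 179.87 w 0.0399 gf 71.5 F [-19.3  -4.5   8.9] q6 [ -21.  -110.8]
232 ...........................................
233 ...........................................
234 ...........................................
235 ...........................................
236 ...........................................
237 ...........................................
238 ...........................................
239 ...............#...........................
240 ..................##.......................
241 ..................####.....................
242 .................#######...................
243 .................########..................
244 .................##########................
245 ................###########................
246 ................###########................
247 ................###########................
248 ..................#########................
249 .................##########.
[... 275 characters left out ...]
############.............###
256 .............##.###########..........######
257 .............#############...........######
258 .............#############...........######
259 ..............############............#####
260 ...............###########.............####
261 .................##########.....#.......###
262 ....................#######.##..........###
263 .........................................##
264 ...........................................
265 ...........................................
266 ...........................................
267 ...........................................
268 ...........................................
269 ...........................................
```

```bash
python3 -m handwheel '[[[20,0,-5],0,0.2],[[45,0,-30],0,0.2],[[70,0,-70],0,0.2],[[95,0,-80],0,0.2],[[100,12,-60],0,0.2],[[100,12,-40],0,0.2],[[100,12,-20],0,0.2],[[100,12,0],0,0.2],[[100,12,0],0,0.2],[[100,12,0],0,0.2]]'; python3 to.py .4765 -.158 .018 180
```

```text
t: 32.1
tcp_pos: [0.4773, -0.1582, 0.0384]
tcp_rot: [0.001, 1.0, -0.0, 0.0]
ft_force: [-0.0, -0.6, -0.0]
grip_width: 0.0402
gripper_force: 70.5
t 32.1 tcp [ 0.4773 -0.1582  0.0384] psi 179.9 w 0.0402 gf 70.5 F [-0.  -0.6 -0. ] q6 [ -23.6 -113.5]
shift [ 0.9  0.2 20.4] turn -0.1
```

```bash
python3 -m handwheel '[[[1,0,8],0,0.2],[[1,0,14],0,0.2],[[1,0,16],0,0.2],[[1,0,18],0,0.2],[[1,0,20],0,0.2],[[1,0,21],0,0.2],[[1,0,22],0,0.2],[[1,0,23],0,0.2],[[1,0,24],0,0.2],[[1,0,24],0,0.2]]'; python3 to.py
```

```text
t: 33.1
tcp_pos: [0.4761, -0.158, 0.0136]
tcp_rot: [0.001, 1.0, 0.0, -0.0]
ft_force: [-0.6, 0.2, -1.7]
grip_width: 0.0404
gripper_force: 70.5
t 33.1 tcp [ 0.4761 -0.158   0.0136] psi 179.91 w 0.0404 gf 70.5 F [-0.6  0.2 -1.7] q6 [ -23.7 -113.6]
```

```bash
python3 -m handwheel '[[[0,0,0.5],0,0.2],[[0,0,1],0,0.2],[[0,0,1.5],0,0.2],[[0,0,2],0,0.2],[[0,0,2.5],0,0.2],[[0,0,3],0,0.2],[[0,0,3.5],0,0.2],[[0,0,4],0,0.2],[[0,0,4],0,0.2],[[0,0,4],0,0.2]]'; python3 to.py
python3 - <<'E'
from tilt import *
snap("l"); p,d=load("l","side"); a=cv2.resize(p[215:305,235:325],None,fx=6,fy=6,interpolation=cv2.INTER_CUBIC); cv2.imwrite("pics/l_c.png",a[:,:,::-1])
h=hsv(p)
k=(h[...,0]>40)&(h[...,0]<95)&(h[...,1]>25)&(h[...,2]>50)
for v in range(245,292): print(v,"".join("#" if k[v,u] else "." for u in range(255,300)))
E
```

```text
t: 34.1
tcp_pos: [0.4764, -0.1582, 0.0119]
tcp_rot: [0.001, 1.0, -0.0, 0.0]
ft_force: [-10.5, 4.6, 36.7]
grip_width: 0.0405
gripper_force: 74.3
t 34.1 tcp [ 0.4764 -0.1582  0.0119] psi 179.91 w 0.0405 gf 74.3 F [-10.5   4.6  36.7] q6 [ -23.7 -113.6]
245 .............................................
246 .............................................
247 .............................................
248 .............................................
249 .............................................
250 .............................................
251 .............................................
252 .............................................
253 .............................................
254 .............................................
255 ...........................#.................
256 .............................................
257 .............................................
258 .............................................
259 .................###.........................
260 .................####........................
261 ................######.......................

[... 799 characters left out ...]

278 .........###.####............................
279 ........###..######..........................
280 ........###...#########......................
281 ........###.....##########.....###...........
282 .........##.......#########....###...........
283 .........###..........####....####...........
284 ..........###.................###............
285 ...........####.............####.............
286 ............#####.........#####..............
287 ..............###############................
288 .................#########...................
289 .............................................
290 .............................................
291 .............................................
```

```bash
python3 -m handwheel '[[[2,0,0],0,0.2],[[4,0,0],0,0.2],[[6,0,0],0,0.2],[[8,0,0],0,0.2],[[10,0,0],0,0.2],[[10,0,0],0,0.2],[[10,0,0],0,0.2],[[6,0,-1],0,0.2],[[4,0,-2],0,0.2],[[4,0,-2],0,0.2]]'; python3 to.py
```

```text
t: 35.2
tcp_pos: [0.4726, -0.1584, 0.0123]
tcp_rot: [0.001, 1.0, -0.0, 0.0]
ft_force: [-2.7, -1.4, 7.6]
grip_width: 0.0403
gripper_force: 71.3
t 35.2 tcp [ 0.4726 -0.1584  0.0123] psi 179.91 w 0.0403 gf 71.3 F [-2.7 -1.4  7.6] q6 [ -23.9 -113.8]
```

Forces are relaxed and the base is on the floor, so I'll release gently, then rise away and measure.

```bash
python3 -m handwheel '[[[0,0,0],0,0.46],[[0,0,0],0,0.48],[[0,0,0],0,0.50],[[0,0,0],0,0.52],[[0,0,0],0,0.54],[[0,0,0],0,0.56],[[0,0,0],0,0.58],[[0,0,0],0,0.6],[[0,0,0],0,0.66],[[0,0,0],0,0.66]]' && python3 -m handwheel '[[[0,0,-4],0,0.66],[[0,0,-14],0,0.66],[[0,0,-30],0,0.66],[[0,0,-60],0,0.66],[[0,0,-100],0,0.66],[[20,0,-150],0,0.66],[[60,0,-180],0,0.66],[[100,0,-180],0,0.66],[[110,0,-180],0,0.66],[[110,0,-180],0,0.66]]'; python3 to.py; python3 stand.py m
python3 - <<'E'
from look import *
a=cv2.imread("pics/m_side.png")[180:305,190:315]; b=cv2.imread("pics/m_top.png")[205:275,215:390]
a=cv2.resize(a,(375,375),interpolation=cv2.INTER_CUBIC); b=cv2.resize(b,(400,160),interpolation=cv2.INTER_CUBIC)
c=np.zeros((375,775,3),np.uint8); c[:,:375]=a; c[:160,375:]=b; cv2.imwrite("pics/m_c.png",c)
E
```

```text
t: 36.2
tcp_pos: [0.4721, -0.158, 0.0117]
tcp_rot: [0.001, 1.0, 0.0, -0.0]
ft_force: [1.0, 0.6, -1.1]
grip_width: 0.0562
gripper_force: 0.0
t: 37.2
tcp_pos: [0.3614, -0.1579, 0.1926]
tcp_rot: [0.001, 1.0, -0.0, 0.001]
ft_force: [0.8, -0.0, 0.3]
grip_width: 0.0561
gripper_force: 0.0
t 37.2 tcp [ 0.3614 -0.1579  0.1926] psi 179.84 w 0.0561 gf 0.0 F [ 0.8 -0.   0.3] q6 [ -30.4 -120.2]
top top of bottle [0.5006 0.1813 0.0828] 0.0835 px [236, 224, 16, 17, 182]
top top of bottle [0.4973 0.0935 0.0736] 0.073 px [270, 228, 12, 13, 121]
top top of bottle [0.4859 0.0114 0.0717] 0.073 px [299, 232, 13, 13, 129]
top top of bottle [ 0.4708 -0.0739  0.0738] 0.0734 px [330, 238, 14, 13, 128]
top top of bottle [ 0.4596 -0.1563  0.0702] 0.0715 px [361, 243, 13, 13, 129]
side top of bottle [0.488  0.1788 0.0797] 0.0803 px [213, 191, 9, 12, 70]
side top of bottle [0.4974 0.0883 0.0686] 0.0709 px [232, 206, 5, 10, 36]
side top of bottle [0.4912 0.0021 0.0687] 0.0702 px [246, 220, 7, 9, 29]
side top of bottle [ 0.4689 -0.0772  0.0694] 0.0715 px [252, 236, 14, 11, 131]
side top of bottle [ 0.4573 -0.1595  0.0675] 0.0695 px [267, 255, 15, 12, 143]
```

View pics/m_c.png

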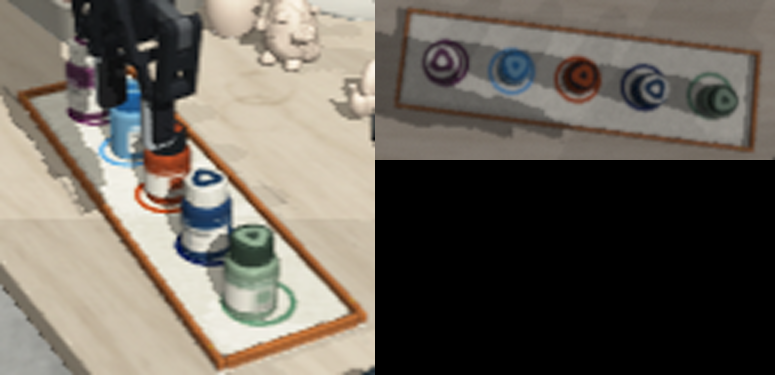

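Green stands cap up (top view (715,97), side view (250,270)) but about 9 mm towards the robot from its ring centre. Orange is centred. I'll regrip green and shift it +9 mm in x.

```bash
python3 to.py .4605 -.158 .016 180; python3 -m handwheel '[[[-40,0,0],0,0.66],[[-80,0,0],0,0.66],[[-99,0,30],0,0.66],[[-99,0,60],0,0.66],[[-99,0,80],0,0.66],[[-99,0,90],0,0.66],[[-99,0,120],0,0.66],[[-99,0,150],0,0.66],[[-99,0,170],0,0.66],[[-99,0,176],0,0.66]]'; python3 to.py .4605 -.158 .016 180
```

```text
t 37.3 tcp [ 0.363  -0.1581  0.1921] psi 179.89 w 0.0564 gf 0.0 F [ 0.1 -0.3 -0. ] q6 [ -30.3 -120.2]
shift [-97.4   0.4 176.2] turn -0.1
t: 38.3
tcp_pos: [0.461, -0.1577, 0.0141]
tcp_rot: [0.001, 1.0, 0.001, -0.001]
ft_force: [0.1, 0.4, 0.7]
grip_width: 0.0565
gripper_force: 0.0
t 38.3 tcp [ 0.461  -0.1577  0.0141] psi 179.92 w 0.0565 gf 0.0 F [0.1 0.4 0.7] q6 [ -24.4 -114.3]
shift [ 0.5 -0.3 -1.9] turn -0.1
```

```bash
python3 -m handwheel '[[[0,0,0],0,0.4],[[0,0,0],0,0.3],[[0,0,0],0,0.3],[[0,0,0],0,0.3],[[0,0,-2],0,0.3],[[-3,0,-2],0,0.3],[[-6,0,-2],0,0.3],[[-9,0,-2],0,0.3],[[-9,0,-2],0,0.3],[[-9,0,-2],0,0.3]]' && python3 -m handwheel '[[[0,0,0],0,0.3],[[0,0,1],0,0.3],[[0,0,2],0,0.3],[[0,0,2],0,0.3],[[0,0,2],0,0.5],[[0,0,2],0,0.54],[[0,0,2],0,0.58],[[0,0,2],0,0.66],[[0,0,-8],0,0.66],[[0,0,-30],0,0.66]]' && python3 -m handwheel '[[[0,0,-50],0,0.66],[[0,0,-90],0,0.66],[[0,0,-130],0,0.66],[[60,0,-150],0,0.66],[[110,0,-150],0,0.66],[[110,-50,-150],0,0.66],[[110,-100,-150],0,0.66],[[110,-100,-150],0,0.66],[[110,-100,-150],0,0.66],[[110,-100,-150],0,0.66]]'; python3 stand.py n
python3 - <<'E'
from meas import *
for n in("top","side"):
    A=Zmap(n,load("a",n)[1]);B=Zmap(n,load("n",n)[1])
    print(n,"behind changed px",int((np.abs(A-B)[...,2][(A[...,0]>.55)&(A[...,0]<.75)&(A[...,1]>-.1)&(A[...,1]<.25)]>.015).sum()))
E
```

```text
t: 39.3
tcp_pos: [0.4701, -0.158, 0.0176]
tcp_rot: [0.001, 1.0, 0.0, -0.0]
ft_force: [-0.5, 0.0, -1.3]
grip_width: 0.0404
gripper_force: 60.4
t: 40.3
tcp_pos: [0.4693, -0.1577, 0.0475]
tcp_rot: [0.001, 1.0, 0.001, -0.001]
ft_force: [0.1, -0.4, 0.4]
grip_width: 0.0567
gripper_force: 0.0
t: 41.3
tcp_pos: [0.3598, -0.2571, 0.1979]
tcp_rot: [0.001, 1.0, 0.0, -0.0]
ft_force: [0.2, -0.2, 0.9]
grip_width: 0.0563
gripper_force: 0.0
top top of bottle [0.5006 0.1812 0.0838] 0.0839 px [236, 224, 16, 17, 183]
top top of bottle [0.4971 0.0935 0.0728] 0.0736 px [270, 228, 12, 12, 122]
top top of bottle [0.486  0.0114 0.0721] 0.0727 px [299, 232, 13, 13, 127]
top top of bottle [ 0.4707 -0.0743  0.0727] 0.0739 px [330, 238, 14, 13, 129]
top top of bottle [ 0.4677 -0.1564  0.0699] 0.0713 px [361, 240, 13, 12, 129]
side top of bottle [0.4984 0.1764 0.0796] 0.0812 px [213, 190, 14, 13, 148]
side top of bottle [0.4934 0.0891 0.0688] 0.0704 px [228, 206, 12, 10, 88]
side top of bottle [0.4789 0.0112 0.0682] 0.0706 px [239, 220, 7, 10, 54]
side top of bottle [ 0.4683 -0.0783  0.0696] 0.0716 px [252, 236, 12, 12, 117]
side top of bottle [ 0.466  -0.1594  0.0675] 0.0696 px [270, 253, 15, 13, 142]
top behind changed px 14
side behind changed px 1927
```

```bash
python3 -c "
from bench import env
print(env.sign_off())"
```

```text
the job is handed in; nothing more can be done
None
```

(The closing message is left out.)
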